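# Move the work on: three parts round two trays and the inspection turntable

### The job

Move the work on by one place: the brass bushing goes from the turntable to the green tray, the steel hex blank from the green tray to the blue tray, and the red hub from the blue tray to the turntable, each standing upright in the middle of its tray or, for the hub, on the white spot. Every place is taken, so park a part on the way; the cork mat is free for that. Set the parts down without dropping them, do not turn the turntable (it spins freely), and leave the grease tin and the wire cup wheel where they stand.

Things in the scene. Friction and masses are not known exactly. Their poses are not given: they have to be found in the camera images.
- bushing: Brass bushing standing upright, 0.38 kg: a round flange 56 mm in diameter and 8 mm high at the foot, above it a round body 40 mm in diameter, 50 mm high overall, with a dark bore mark on top. Origin: centre of the underside; z is its axis, up. Starts standing on or near the turntable's white spot.
- hex_blank: Grey steel hexagonal blank standing upright, 0.5 kg: 40 mm across flats (46 mm across corners), 50 mm high. Origin: centre of the underside; z up its axis; two opposite flats face its +x and -x, the others follow every 60 degrees. Starts in the green tray.
- red_hub: Red painted hub standing upright, 0.3 kg: a round foot 60 mm in diameter and 12 mm high, above it a round boss 34 mm in diameter, 48 mm high overall, a steel-coloured disc on top. Origin: centre of the underside; z up its axis. Starts in the blue tray.
- green_tray: Green square tray fixed to the bench, 120 x 120 mm, rim 12 mm high and 4 mm thick, floor 4 mm above the bench, a white circle of 66 mm diameter round its middle. Origin: centre of the underside, on the bench; x and y along its sides.
- blue_tray: Blue square tray fixed to the bench, otherwise the same as the green one. Origin: centre of the underside, on the bench.
- cork_mat: Brown cork mat fixed to the bench, 110 x 110 mm, 4 mm thick, empty: the free spot. Origin: centre of the underside, on the bench.
- white_spot (a point): Centre of the white spot (74 mm in diameter) on the top of the turntable, 30 mm above the bench. It lies 50 mm from the turntable's axis; this point's x axis points from the turntable's axis outward through the spot, z is up. The turntable is a round black rubber-topped disc 180 mm in diameter, its top 30 mm above the bench, with a thin orange tick at each of the other three quarters.
- turntable (a joint): How far the turntable has turned from where it stood at the start (rad, positive counter-clockwise seen from above); 0 at the start. Vertical axis, turns freely with only slight friction (about 0.006 N m).
- grease_tin: Bystander: black round tin with an orange lid, loose, 56 mm in diameter, 40 mm high. Origin: centre of the underside; z up.
- wire_wheel: Bystander: copper-coloured wire cup wheel standing on its wide end, loose, 54 mm in diameter, 22 mm high, with a dark steel nut 22 mm in diameter on top, 38 mm high overall. Origin: centre of the underside; z up.
Mind the look-alikes: they are no part of the job. What is shaped like the hex_blank but purple is not meant.

How it is judged:
By the outcome, as a careful person would: the job done as asked, in the order asked, and still so for the second after the job is handed in, with the robot touching nothing.
It also fails if it takes over 112 s, if anything falls off the work surface, if the arm or the gripper's body presses on something with over 40 N, if the wrist force passes 120 N, or if a joint passes its speed limit or range.

### The arm

A 6-joint arm with a two-finger parallel gripper is mounted at the origin on the work surface. World frame = base frame: x ahead of the robot, y to its left, z up, the work surface at z = 0. Lengths are in mm, angles in rad, forces in N, time in s.
With the tool pointing down it reaches from about 300 to 750 mm from the base axis. Payload 8.5 kg.
Tool frame: the origin (TCP) lies at the very end of the fingers, on their centre line; the grasp point (between the pads) lies r.grip_depth behind it (r.grip_depth is the distance from the TCP to the grasp point, in mm); z points along the fingers, y is the line along which they close (so a half turn about z gives the same grasp; the last joint's range is limited). The gripper opens to 88 mm and grips with 3 to 60 N. Pads are 18 mm wide; open, the fingers measure 123 mm over their backs; the gripper's body (75 mm by 187 mm) begins 45 mm behind the grasp point.
Start: joints at [0.976, 0.381, 1.297, -0, 1.464, -0.215], TCP at [203.894, 510.791, 238.748] pointing down, gripper open.
Joint ranges: [-3.11, 3.11], [-0.89, 2.33], [0.22, 2.48], [-1.42, 4.56], [0.17, 2.85], [-2.88, 2.88]. Speed limits (rad/s): [2.39, 2.39, 3.14, 3.14, 3.14, 3.14].

### API

Orientations are given as a unit quaternion [w, x, y, z].
In Python, from station import r gives the robot as it stands. The module is installed in compiled form; this text tells all that it offers.
- The arm moves only by the tool play_rows, never from a script. Its argument "rows" is a list that holds one entry, the list of rows, each a list of 6 numbers: the shift along the tool's x, y, z in cm, then the turn, a rotation vector about the tool's x, y, z in degrees. In form: [[[dx, dy, dz, wx, wy, wz], ...]]. A call has 1 to 5 rows; each row is the pose to reach, as a shift and turn from the pose commanded when the call began, along the tool's axes at that moment; what a row does not reach only later rows make up. A row lasts 1/8 s, in which the tool goes at most 62.5 mm and 10.7 degrees, less where a joint would pass 70% of its speed; a pose out of reach is approached as far as the arm can. A call with a gripper value outside its range is refused whole. "gripper" is the opening, from -1 (shut) to 1 (fully open), set as the call begins (left out, the last holds). The fingers move at their own pace and stop on an object; "force" is the grip in N (left out, the last holds). Time passes only in rows, so rows that repeat a pose let the fingers close. It gives the time, the measured TCP pose, the force, the opening and the grip force at its end, in the units of the state.
- r.state(): the state, without advancing time (a new reading comes with each control period).
- r.grab_frame(name): name is "scene" or "side" or "wrist"; returns a dict with "img" (420x560x3 uint8, red, green, blue), "fx", "fy", "cx", "cy" (pixels), "R" (3x3) and "t" (3): a world point X has camera coordinates R X + t. Camera axes: x right, y down, z forward; pixel columns grow to the right and rows downward; lengths in mm; the calibration is good to about 2 mm. The wrist camera is an equidistant fisheye: a pixel r from the principal point sees the ray r / f radians off the axis. A picture is of the moment at which its call begins. There is no depth.
- r.job_done(): hands the job in; it is judged then, once.
The state is a dict: "time": time; "qpos": joint angles; "qvel": joint speeds; "joint_efforts": joint torques, N m; "tool_pos": TCP position; "orientation": TCP orientation; "wrist_force": force on the tool from outside, world axes, zero at the start; "ft_torque": the same for the moment, N m; "finger_gap": finger opening in mm; "gripper_force": force on a finger pad.
Only numpy, scipy, OpenCV 4.12 (cv2) and the standard library are available. Lean on these libraries where they do the work, as an engineer would, in place of code of your own. Each camera call takes 0.05 s, during which the arm holds its last target. There are 200 camera calls.

## Working session

There is one attempt and no reset: what is moved stays moved. The work goes in short steps, Python scripts to look and compute and a tool call to move; the robot and the scene stay as the last step left them, time stands still between calls to the robot, and variables do not carry over. Pictures are saved under pics/ and viewed, at most 16 in all, crops included, and the job is handed in when it is done.

Besides the shell and the picture viewer there is one more tool, called after "Call:" in YAML: its name, and indented under it one key for each argument. play_rows: Moves the arm, as the interface text tells. Its arguments: {"type":"object","properties":{"rows":{"type":"array"},"gripper":{"type":"number"},"force":{"type":"number"}},"required":["rows"]}

```bash
mkdir -p pics
python3 - <<'E'
from station import r
import cv2,numpy as np,pickle
for n in ["scene","side","wrist"]:
    f=r.grab_frame(n); cv2.imwrite(f"pics/{n}0.png",f["img"][:,:,::-1]); pickle.dump(f,open(f"{n}0.pkl","wb"))
    print(n,f["fx"],f["fy"],f["cx"],f["cy"],np.round(f["R"],3).tolist(),np.round(f["t"]))
print(r.state(),r.grip_depth)
E
```

```text
scene 422.3447070314136 422.3447070314136 283.85361413705834 220.56230420769555 [[-0.196, 0.981, 0.006], [0.627, 0.13, -0.768], [-0.754, -0.146, -0.64]] [  57. -312. 1535.]
side 445.67188010296866 445.67188010296866 272.8767053766328 209.02515696219575 [[0.94, -0.34, -0.024], [-0.216, -0.541, -0.813], [0.263, 0.769, -0.582]] [-489.  175. 1137.]
wrist 325.19226210127806 325.19226210127806 280.4684278404395 205.1016293413342 [[0.37, 0.929, -0.001], [0.897, -0.357, 0.26], [0.241, -0.097, -0.966]] [-550.  -36.  388.]
{'time': 0.15, 'qpos': array([ 9.75705992e-01,  3.81068127e-01,  1.29797039e+00, -6.68222498e-06,
        1.46359817e+00, -2.15282204e-01]), 'qvel': array([ 0.00019944, -0.00060298, -0.00236185, -0.00036929, -0.00171358,
        0.00054178]), 'joint_efforts': array([ 1.19790482e-03, -4.38083446e+01, -2.24616140e+01,  7.12759467e-02,
        3.43425747e-02, -1.12856876e-04]), 'tool_pos': array([203.79643904, 510.64953215, 238.30438309]), 'orientation': array([-2.02719892e-04,  1.88764307e-01,  9.82022283e-01, -4.81055393e-04]), 'wrist_force': array([-1.17042478, -0.88166492,  0.08592968]), 'ft_torque': array([-0.01628756, -0.00384871, -0.02928061]), 'gripper_force': 0.0, 'finger_gap': 88.50940822755412} 18.700000000000003
```

View pics/scene0.png

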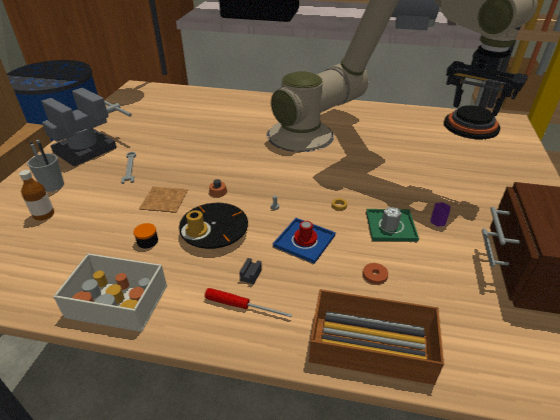

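View pics/side0.png

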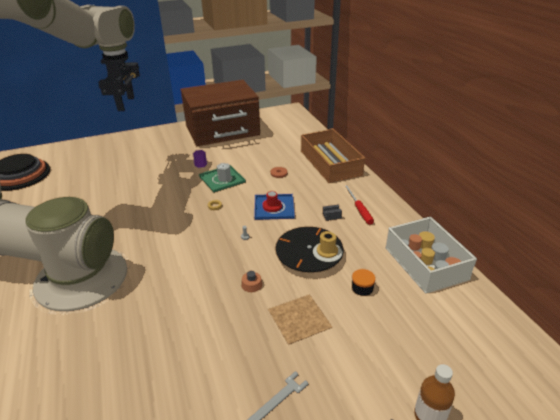

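View pics/wrist0.png

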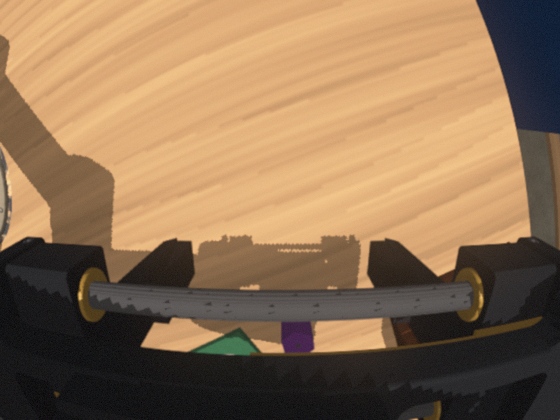

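Scene image: bushing (194,222) on the turntable (214,226), not the flat brass ring at (339,204). Grey hex blank (391,219) in the green tray, not the purple hex (440,214). Red hub (306,233) in the blue tray, not the red ring at (375,272). Cork mat (163,199), tin (146,236), wire wheel (217,188). The side view agrees: bushing (328,245), hex (223,173), hub (272,201), mat (300,318). The wrist view only shows the green tray's edge and the purple hex.

```bash
cat > h.py <<'E'
import numpy as np,cv2,pickle
def ray(f,uv):
    R,t=np.array(f["R"]),np.array(f["t"]).ravel(); u=(np.array(uv,float)-[f["cx"],f["cy"]])
    if f.get("fish"):
        rr=np.hypot(*u); th=rr/f["fx"]; d=np.r_[u/max(rr,1e-9)*np.sin(th),np.cos(th)]
    else: d=np.r_[u/[f["fx"],f["fy"]],1]
    return -R.T@t, R.T@d
def onz(f,uv,z):
    o,d=ray(f,uv); return (o+d*(z-o[2])/d[2])[:2]
def proj(f,X):
    p=np.array(f["R"])@np.array(X,float)+np.array(f["t"]).ravel()
    if f.get("fish"):
        n=np.hypot(p[0],p[1]); th=np.arctan2(n,p[2]); return p[:2]/max(n,1e-9)*th*f["fx"]+[f["cx"],f["cy"]]
    return p[:2]/p[2]*[f["fx"],f["fy"]]+[f["cx"],f["cy"]]
def blobs(f,lo,hi,box=None,amin=15):
    hsv=cv2.cvtColor(f["img"],cv2.COLOR_RGB2HSV); m=cv2.inRange(hsv,np.array(lo),np.array(hi))
    if box: k=np.zeros_like(m); x0,y0,x1,y1=box; k[y0:y1,x0:x1]=1; m=m*k
    c,_=cv2.findContours(m,cv2.RETR_EXTERNAL,cv2.CHAIN_APPROX_NONE)
    return sorted([x for x in c if cv2.contourArea(x)>amin],key=lambda x:-cv2.contourArea(x))
def grab(r,n):
    f=r.grab_frame(n); f["fish"]=n=="wrist"; return f
E
python3 - <<'E'
from h import *
np.set_printoptions(precision=1,suppress=True)
boxes={"scene":dict(green=(360,200,425,248),blue=(268,212,342,265),mat=(135,180,192,215),tt=(175,200,255,255),hex=(378,204,404,236),hub=(292,220,320,246),bush=(180,205,208,240)),
"side":dict(green=(195,160,250,195),blue=(248,190,300,222),mat=(265,290,335,342),tt=(270,222,350,275),hex=(212,160,236,185),hub=(260,188,286,214),bush=(314,230,344,262))}
rng=dict(green=((60,90,20),(95,255,200)),blue=((100,120,40),(125,255,255)),mat=((8,110,60),(16,255,190)),tt=((0,0,0),(179,255,60)),bush=((18,120,60),(30,255,255)))
for n in boxes:
    f=pickle.load(open(n+"0.pkl","rb"))
    for k,z in dict(green=8,blue=8,mat=4,tt=30,bush=25).items():
        c=blobs(f,*rng[k],boxes[n][k])
        if not c: print(n,k,"none"); continue
        h=cv2.convexHull(np.vstack(c[:6] if k in("green","blue") else c[:1]))
        W=np.array([onz(f,p[0],z) for p in h],np.float32)
        if k=="tt": (cx,cy),s,a=cv2.fitEllipse(W)
        else: (cx,cy),s,a=cv2.minAreaRect(W)
        print(n,k,"px",cv2.boundingRect(h),"xy",np.array([cx,cy]),"size",np.array(s),"ang",round(a,1))
ims=[]
for n,bs in (("scene",("hex","hub","bush","mat")),("side",("hex","hub","bush","mat"))):
    f=pickle.load(open(n+"0.pkl","rb")); row=[]
    for b in bs:
        x0,y0,x1,y1=boxes[n][b]; cx,cy=(x0+x1)//2,(y0+y1)//2
        row.append(cv2.resize(f["img"][cy-32:cy+32,cx-32:cx+32,::-1],(200,200),interpolation=cv2.INTER_CUBIC)); print(n,b,cx-32,cy-32)
    ims.append(np.hstack(row))
cv2.imwrite("pics/crop1.png",np.vstack(ims))
E
```

```text
scene green px (367, 209, 51, 32) xy [455.5 328.2] size [129.9 119.7] ang 10.1
scene blue px (274, 218, 61, 45) xy [561.5 107.7] size [122.4 128.6] ang 70.9
scene mat px (135, 180, 57, 35) xy [ 453.9 -332.5] size [186.5 169.5] ang 20.9
scene tt px (180, 203, 68, 46) xy [ 576.7 -129.8] size [176.3 183.6] ang 110.6
scene bush px (186, 210, 21, 27) xy [ 574.4 -179.1] size [110.5  51.4] ang 21.4
side green px (200, 168, 45, 23) xy [454.  325.4] size [115.6 123.5] ang 10.6
side blue px (255, 195, 39, 24) xy [560.8 103.3] size [119.7 114.8] ang 71.0
side mat px (269, 295, 63, 47) xy [ 466.2 -323.9] size [108.1 108.2] ang 4.3
side tt px (276, 227, 65, 45) xy [ 570.9 -138.3] size [173.1 177.9] ang 158.1
side bush px (317, 231, 21, 26) xy [ 626.3 -132.7] size [104.4  51.8] ang 63.5
scene hex 359 188
scene hub 274 201
scene bush 162 190
scene mat 131 165
side hex 192 140
side hub 241 169
side bush 297 214
side mat 268 284
```

View pics/crop1.png

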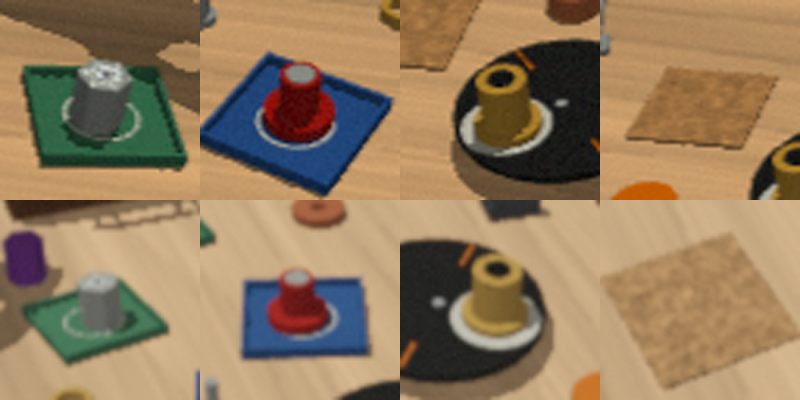

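Crop: the grey hex is in the green tray at scene (392,211), the red hub top at (306,225), the bushing bore at (194.6,214.6), the turntable centre dot at (213.5,222.6). The mat is clear.

Run:
```python
from h import *
np.set_printoptions(precision=1,suppress=True)
s=pickle.load(open("scene0.pkl","rb"));d=pickle.load(open("side0.pkl","rb"))
for k,a,b,z in (("bush",(194.6,214.6),(328,235.4),80),("ttc",(213.5,222.6),(309.2,246.6),30),("hub",(306,224.7),(271.7,193.6),52),("hex",(392.3,211.4),(223.4,165.9),54),("tin",(146,231),(363,279),40),("wheel",(217,183),(252,275),38),("purple",(441,207),(200,154),50),):
    print(k,onz(s,a,z),onz(d,b,z))
for f,n in((s,"scene"),(d,"side")):
    box=dict(scene=(180,203,250,250),side=(272,225,345,275))[n]
    for c in blobs(f,(5,150,120),(16,255,255),box,1): print(n,"tick",c.mean((0,1)),onz(f,c.mean((0,1)),30))
# mat from scene
hsv=cv2.cvtColor(s["img"],cv2.COLOR_RGB2HSV); print(hsv[199,163],hsv[185,200],hsv[205,120])
# mat corners by eye in crop (600.. row0)
for p in ((641,69),(777,76),(743,148),(627,138)): print("mat",onz(s,((p[0]-600)/3.125+131,p[1]/3.125+165),4))
# hex crops
out=[cv2.resize(f["img"][y-18:y+18,x-18:x+18,::-1],(360,360),interpolation=cv2.INTER_CUBIC) for f,x,y in((s,392,218),(d,223,172))]
```

```text
bush [ 606.9 -163.2] [ 610.6 -164.3]
ttc [ 571.1 -131.4] [ 573.8 -133.4]
hub [556.2 110. ] [556.5 107.8]
hex [459.4 323.3] [463.1 320.1]
tin [ 648.  -281.9] [ 639.6 -298.2]
wheel [ 407.1 -175. ] [ 399.4 -188. ]
purple [408.3 451.7] [409.7 438.2]
scene tick [226.3 237.7] [620.9 -81.2]
side tick [298.9 263. ] [ 524.3 -181.8]
side tick [284.  239.5] [522.8 -82. ]
side tick [318.1 231. ] [622.6 -82.2]
[ 15 152 141] [ 15 118 168] [ 16 121 209]
mat [ 426.1 -400.9]
mat [ 410.3 -268.9]
mat [ 520.6 -258.2]
mat [ 528.2 -365.6]
```

```bash
cat >> h.py <<'E'
def plan(st,x,y,z,yaw=None,vmax=55,wmax=10):
    """moves to TCP x,y,z with tool y axis at world angle yaw (deg); prints end shift (cm) + wz (deg) per 5-row call"""
    from scipy.spatial.transform import Rotation as Ro
    q=np.array(st["orientation"]); R=Ro.from_quat(np.r_[q[1:],q[0]]).as_matrix(); p=np.array(st["tool_pos"])
    a=np.degrees(np.arctan2(R[1,1],R[0,1])); dw=0 if yaw is None else (yaw-a+180)%360-180
    D=np.array([x,y,z])-p; n=max(1,np.ceil(max(np.linalg.norm(D)/(5*vmax),abs(dw)/(5*wmax))-1e-6))
    print("at",p.round(1),"yaw_y",round(a,1),"tilt",round(np.degrees(np.arccos(min(1,-R[2,2]))),2),"q6",round(st["qpos"][5],2),"gap",round(st["finger_gap"],1),"t",st["time"])
    for i in range(int(n)):
        b=np.radians(a+dw*i/n); Rx=np.array([[-np.sin(b),np.cos(b),0],[np.cos(b),np.sin(b),0],[0,0,-1]])
        print("  call",i+1,(Rx@D/n/10).round(2),"wz",round(-dw/n,1))
E
python3 - <<'E'
from h import *
from station import r
st=r.state()
plan(st,567,-207,200,-45)
f=pickle.load(open("wrist0.pkl","rb")); f["fish"]=True
print(proj(f,st["tool_pos"]),proj(f,[204,511,160]))
E
```

```text
at [203.8 510.6 238.3] yaw_y 68.2 tilt 0.06 q6 -0.22 gap 88.5 t 0.15
  call 1 [-20.11 -17.73   1.28] wz 37.7
  call 2 [-26.76  -1.71   1.28] wz 37.7
  call 3 [-22.2   15.03   1.28] wz 37.7
[280.40702393 258.82738594] [281.07125955 213.52876912]
```

Run:
```python
from h import *
from station import r
plan(r.state(),600,-172,200,-45)
```

```text
at [203.8 510.6 238.3] yaw_y 68.2 tilt 0.06 q6 -0.22 gap 88.5 t 0.15
  call 1 [-20.7  -16.24   1.28] wz 37.7
  call 2 [-26.31  -0.17   1.28] wz 37.7
  call 3 [-20.91  15.97   1.28] wz 37.7
```

Call:
play_rows:
  rows:
    - [[-3,-2.5,0.2,0,0,6],[-7.5,-6,0.5,0,0,14],[-12,-9.5,0.8,0,0,22],[-16.5,-13,1,0,0,30],[-20.7,-16.2,1.3,0,0,37.7]]
  gripper: 1
  force: 30

```text
time: 0.78
tool_pos: [336.7, 281.9, 225.7]
orientation: [0.0, 0.498, 0.867, 0.0]
wrist_force: [0.4, 0.3, 0.5]
finger_gap: 87.6
gripper_force: 0.0
```

Call:
play_rows:
  rows:
    - [[-5.3,0,0.3,0,0,7.5],[-10.5,0,0.5,0,0,15],[-15.8,-0.1,0.8,0,0,22.6],[-21,-0.1,1,0,0,30],[-26.3,-0.2,1.3,0,0,37.7]]

```text
time: 1.4
tool_pos: [468.6, 54.4, 212.7]
orientation: [-0.0, 0.751, 0.66, 0.0]
wrist_force: [0.7, 0.9, 0.9]
finger_gap: 88.0
gripper_force: 0.0
```

Call:
play_rows:
  rows:
    - [[-5,4,0.3,0,0,9],[-10,8,0.6,0,0,18],[-15,11.5,0.9,0,0,27],[-19,14.5,1.1,0,0,34],[-20.9,16,1.3,0,0,37.7]]

```text
time: 2.02
tool_pos: [601.3, -173.8, 198.7]
orientation: [-0.0, 0.924, 0.382, -0.0]
wrist_force: [-0.4, -0.1, 0.4]
finger_gap: 88.2
gripper_force: 0.0
```

```bash
cat > look.py <<'E'
import sys
from h import *
from station import r
f=grab(r,"wrist"); n=sys.argv[1]; cv2.imwrite(f"pics/{n}.png",f["img"][:,:,::-1]); pickle.dump(f,open(n+".pkl","wb"))
plan(r.state(),*map(float,sys.argv[2:]))
E
python3 look.py w1 609 -165 200 -45
```

```text
at [ 601.9 -175.3  198.2] yaw_y -45.3 tilt 0.05 q6 0.32 gap 88.0 t 2.075
  call 1 [ 1.23 -0.23 -0.18] wz -0.3
```

View pics/w1.png

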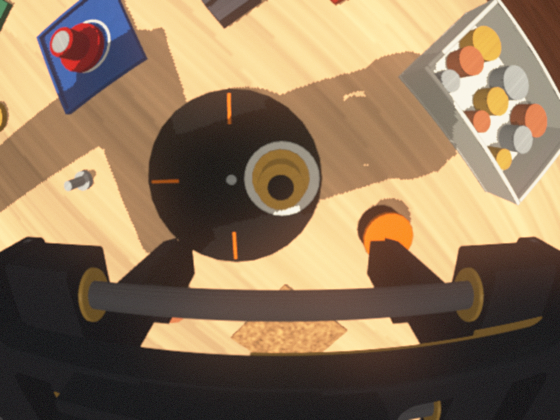

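The wrist view shows the bushing bore at (280,187), the white spot about (282,178), the turntable dot at (231,180), the tin lid at (387,232), the hub top at (62,41) and the mat at the bottom (288,322).

Run:
```python
from h import *
np.set_printoptions(precision=1,suppress=True)
f=pickle.load(open("w1.pkl","rb"))
for k,p,z in (("bore",(280.5,187),80),("dot",(231.5,180),30),("tick1",(229.5,108),30),("tick2",(165,181.5),30),("tick3",(235,245),30),("hubtop",(62,42),52),("tin",(387,231),40)): print(k,onz(f,p,z))
c=blobs(f,(0,0,150),(179,70,255),(240,135,325,220),5)
h=cv2.convexHull(np.vstack(c)); W=np.array([onz(f,p[0],30) for p in h],np.float32); print("spot",cv2.minEnclosingCircle(W),cv2.fitEllipse(W),len(h))
for k,lo,hi,b,z in (("bushing",(15,110,50),(32,255,255),(245,145,320,212),0),):
    c=blobs(f,lo,hi,b)[0]; print(k,cv2.boundingRect(c))
c=blobs(f,(100,120,40),(125,255,255),(30,0,150,115)); h=cv2.convexHull(np.vstack(c[:4])); W=np.array([onz(f,p[0],8) for p in h],np.float32); print("blue",cv2.minAreaRect(W))
```

```text
bore [ 609.1 -166.1]
dot [ 572.6 -134. ]
tick1 [622.4 -83.6]
tick2 [522.6 -84.9]
tick3 [ 524.3 -183.4]
hubtop [556.4 104.8]
tin [ 648.5 -281.9]
spot ((608.162353515625, -168.99659729003906), 36.751808166503906) ((608.2509155273438, -168.84234619140625), (71.25164031982422, 73.36531829833984), 155.28961181640625) 37
bushing (252, 149, 57, 61)
blue ((559.9205322265625, 107.4130859375), (119.65473175048828, 119.3122329711914), 70.94943237304688)
```

Run:
```python
from h import *
from station import r
plan(r.state(),609,-166,45,-42)
```

```text
at [ 601.9 -175.3  198.2] yaw_y -45.3 tilt 0.05 q6 0.32 gap 88.0 t 2.075
  call 1 [ 1.16 -0.16 15.32] wz -3.3
```

Call:
play_rows:
  rows:
    - [[0.3,0,1.5,0,0,-1],[0.7,-0.1,4,0,0,-2],[1,-0.1,7,0,0,-3],[1.2,-0.2,8.5,0,0,-3.3],[1.2,-0.2,9,0,0,-3.3]]

```text
time: 2.7
tool_pos: [607.4, -160.3, 109.1]
orientation: [-0.001, 0.912, 0.411, -0.0]
wrist_force: [-0.0, -0.0, 0.8]
finger_gap: 88.3
gripper_force: 0.0
```

Call:
play_rows:
  rows:
    - [[0,0,0,0,0,0],[0,0,0,0,0,0]]

```text
time: 2.95
tool_pos: [608.1, -161.5, 110.7]
orientation: [0.001, 0.912, 0.41, 0.001]
wrist_force: [0.7, -0.1, 0.5]
finger_gap: 88.2
gripper_force: 0.0
```

Run:
```python
from h import *
from station import r
plan(r.state(),609,-166,45,-42)
```

```text
at [ 608.1 -161.5  110.7] yaw_y -41.6 tilt 0.1 q6 0.28 gap 88.2 t 2.95
  call 1 [-0.28  0.37  6.57] wz 0.4
```

Call:
play_rows:
  rows:
    - [[-0.2,0.2,1.2,0,0,0],[-0.3,0.4,3,0,0,0],[-0.3,0.4,5,0,0,0],[-0.3,0.4,6.3,0,0,0],[-0.3,0.4,6.5,0,0,0]]

```text
time: 3.58
tool_pos: [608.3, -166.1, 43.4]
orientation: [-0.001, 0.912, 0.41, -0.001]
wrist_force: [-0.4, -0.6, 0.9]
finger_gap: 88.2
gripper_force: 0.0
```

Call:
play_rows:
  rows:
    - [[0,0,0,0,0,0],[0,0,0,0,0,0]]
  gripper: 0.2

```text
time: 3.82
tool_pos: [609.1, -166.4, 45.4]
orientation: [0.001, 0.912, 0.41, 0.0]
wrist_force: [-0.1, 0.4, 0.2]
finger_gap: 70.2
gripper_force: 0.0
```

```bash
python3 look.py w2 609 -166 45 -42
```

```text
at [ 609.  -166.3   45.4] yaw_y -41.6 tilt 0.07 q6 0.27 gap 66.0 t 3.875
  call 1 [ 0.02 -0.02  0.04] wz 0.4
```

View pics/w2.png

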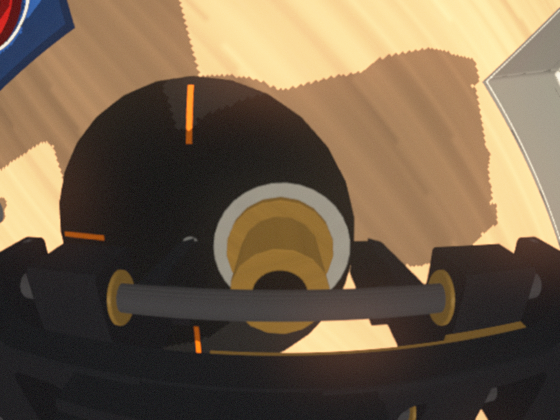

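The bushing sits centred at column 280 between the fingers, with the turntable unmoved. I'll close gently along the radial line.

Call:
play_rows:
  rows:
    - [[0,0,0,0,0,0],[0,0,0,0,0,0],[0,0,0,0,0,0],[0,0,0,0,0,0],[0,0,0,0,0,0]]
  gripper: -0.3
  force: 5

```text
time: 4.5
tool_pos: [608.7, -166.2, 44.8]
orientation: [-0.0, 0.912, 0.41, -0.0]
wrist_force: [-0.5, 0.4, 1.2]
finger_gap: 39.3
gripper_force: 5.0
```

Call:
play_rows:
  rows:
    - [[0,0,0,0,0,0],[0,0,0,0,0,0]]
  force: 30

```text
time: 4.75
tool_pos: [608.7, -166.2, 44.8]
orientation: [0.0, 0.912, 0.41, 0.0]
wrist_force: [-0.8, 0.9, 2.6]
finger_gap: 39.1
gripper_force: 30.0
```

Run:
```python
from h import *
from station import r
plan(r.state(),609,-166,120,-42)
```

```text
at [ 608.7 -166.2   44.8] yaw_y -41.6 tilt 0.0 q6 0.27 gap 39.1 t 4.75
  call 1 [ 0.03  0.   -7.52] wz 0.4
```

Call:
play_rows:
  rows:
    - [[0,0,-0.8,0,0,0],[0,0,-2.5,0,0,0],[0,0,-4.5,0,0,0],[0,0,-6.5,0,0,0],[0,0,-7,0,0,0]]

```text
time: 5.38
tool_pos: [609.3, -166.5, 116.7]
orientation: [0.001, 0.912, 0.41, 0.001]
wrist_force: [0.6, 0.6, -4.8]
finger_gap: 39.5
gripper_force: 30.0
```

Run:
```python
from h import *
from station import r
plan(r.state(),467,-324,80,-42)
f=grab(r,"side"); b=blobs(f,(5,150,120),(16,255,255),(272,225,345,275),1)
for c in b: print(c.mean((0,1)))
```

```text
at [ 609.3 -166.5  116.7] yaw_y -41.6 tilt 0.17 q6 0.27 gap 39.5 t 5.375
  call 1 [-21.23  -0.19   3.67] wz 0.4
[298.78571429 263.        ]
```

Call:
play_rows:
  rows:
    - [[-2.5,0,0,0,0,0],[-7,0,0,0,0,0],[-12.5,-0.1,0.5,0,0,0],[-18,-0.2,2,0,0,0],[-21,-0.2,3.5,0,0,0]]

```text
time: 6.05
tool_pos: [466.0, -323.6, 79.0]
orientation: [-0.0, 0.912, 0.409, -0.0]
wrist_force: [0.1, -0.8, -3.8]
finger_gap: 39.3
gripper_force: 30.0
```

Call:
play_rows:
  rows:
    - [[-0.2,0,0.3,0,0,0],[-0.2,0,0.3,0,0,0]]

```text
time: 6.3
tool_pos: [466.8, -323.1, 76.5]
orientation: [-0.0, 0.912, 0.41, -0.0]
wrist_force: [-0.3, 0.3, -4.6]
finger_gap: 38.9
gripper_force: 30.0
```

```bash
python3 look.py w3 467 -324 19.5 -42
```

```text
at [ 467.1 -322.9   76.8] yaw_y -41.5 tilt 0.02 q6 -0.09 gap 39.1 t 6.35
  call 1 [-0.09  0.06  5.73] wz 0.5
```

View pics/w3.png

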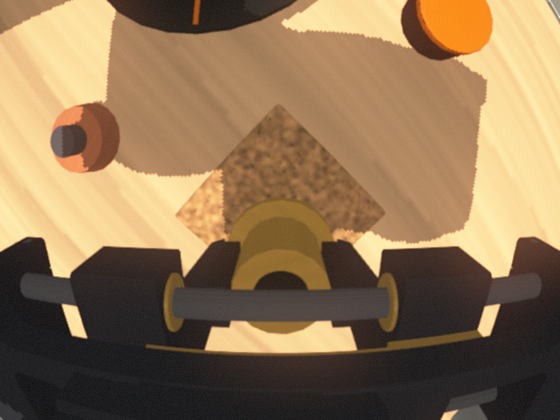

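The mat is under the bushing, with corners at (280,104), (177,214) and (385,212), centred on column 280. Lowering now.

Call:
play_rows:
  rows:
    - [[0,0,1,0,0,0],[0,0,3,0,0,0],[0,0,4.5,0,0,0],[0,0,5.2,0,0,0],[0,0,5.5,0,0,0]]

```text
time: 6.98
tool_pos: [466.7, -323.5, 21.5]
orientation: [-0.0, 0.912, 0.41, -0.0]
wrist_force: [-0.7, -0.7, -3.8]
finger_gap: 39.3
gripper_force: 30.0
```

Call:
play_rows:
  rows:
    - [[0,0,0.1,0,0,0],[0,0,0.2,0,0,0],[0,0,0.2,0,0,0]]

```text
time: 7.35
tool_pos: [466.7, -323.6, 20.0]
orientation: [0.0, 0.912, 0.41, 0.0]
wrist_force: [0.1, -0.3, -5.5]
finger_gap: 39.1
gripper_force: 30.0
```

Call:
play_rows:
  rows:
    - [[0,0,0.05,0,0,0],[0,0,0.1,0,0,0],[0,0,0.12,0,0,0],[0,0,0.12,0,0,0]]

```text
time: 7.85
tool_pos: [466.6, -323.6, 18.9]
orientation: [0.0, 0.912, 0.41, 0.0]
wrist_force: [-0.5, 1.8, 0.7]
finger_gap: 39.1
gripper_force: 30.0
```

Call:
play_rows:
  rows:
    - [[0,0,0,0,0,0],[0,0,0,0,0,0],[0,0,0,0,0,0],[0,0,0,0,0,0]]
  gripper: 0.4

```text
time: 8.35
tool_pos: [466.7, -323.6, 18.6]
orientation: [0.0, 0.912, 0.41, 0.0]
wrist_force: [-0.0, -0.2, -0.5]
finger_gap: 61.4
gripper_force: 0.0
```

Run:
```python
from h import *
from station import r
print(r.state()["wrist_force"])
plan(r.state(),466,-324,120,-42)
```

```text
[-0.02895229 -0.18326063 -0.50190338]
at [ 466.7 -323.6   18.6] yaw_y -41.6 tilt 0.01 q6 -0.09 gap 61.4 t 8.35
  call 1 [ -0.07  -0.02 -10.14] wz 0.4
```

Call:
play_rows:
  rows:
    - [[0,0,-1,0,0,0],[0,0,-4,0,0,0],[0,0,-8,0,0,0],[0,0,-12,0,0,0],[0,0,-16,0,0,0]]
  gripper: 1

```text
time: 8.98
tool_pos: [466.5, -323.4, 180.7]
orientation: [0.0, 0.912, 0.41, 0.0]
wrist_force: [0.4, -0.8, 0.4]
finger_gap: 88.5
gripper_force: 0.0
```

Run:
```python
from h import *
from station import r
plan(r.state(),548,100,170,-45)
```

```text
at [ 466.5 -323.4  180.7] yaw_y -41.6 tilt 0.04 q6 -0.09 gap 88.5 t 8.975
  call 1 [ 18.54 -10.99   0.53] wz 1.7
  call 2 [ 18.21 -11.55   0.53] wz 1.7
```

Call:
play_rows:
  rows:
    - [[3.2,-2,0,0,0,0],[7.5,-4.5,0,0,0,0.5],[12,-7.2,0,0,0,1],[16.5,-9.8,0,0,0,1.5],[21,-12.5,0,0,0,2]]

```text
time: 9.6
tool_pos: [512.5, -81.9, 179.4]
orientation: [0.0, 0.919, 0.394, 0.0]
wrist_force: [-0.5, -0.8, 0.9]
finger_gap: 88.1
gripper_force: 0.0
```

Call:
play_rows:
  rows:
    - [[4.5,-2.8,0,0,0,0.3],[9,-5.6,0,0,0,0.7],[12.5,-7.9,0.3,0,0,1],[15,-9.5,0.6,0,0,1.4],[15.6,-10,0.8,0,0,1.4]]

```text
time: 10.22
tool_pos: [547.4, 99.8, 170.9]
orientation: [0.0, 0.923, 0.384, 0.0]
wrist_force: [0.1, -0.3, -0.4]
finger_gap: 88.1
gripper_force: 0.0
```

Call:
play_rows:
  rows:
    - [[0,0,0,0,0,0]]

```text
time: 10.35
tool_pos: [547.2, 98.2, 170.8]
orientation: [0.0, 0.924, 0.383, -0.0]
wrist_force: [-0.1, -0.3, -0.5]
finger_gap: 87.8
gripper_force: 0.0
```

```bash
python3 look.py w4 556 106 120 -45
```

```text
at [547.4  97.7 170.8] yaw_y -45.0 tilt 0.02 q6 0.75 gap 88.2 t 10.4
  call 1 [1.2  0.03 5.08] wz 0.0
```

View pics/w4.png

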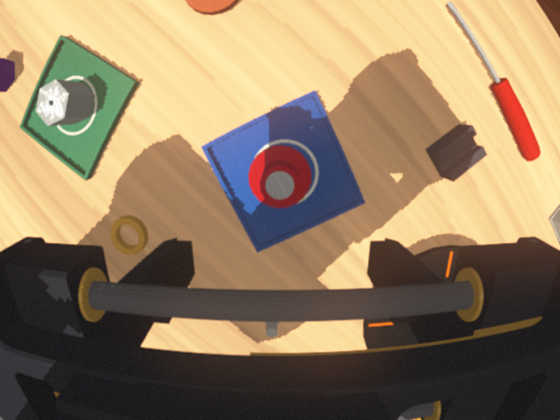

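The view shows the hub top at (279,184), the blue tray with corners (204,147), (319,92), (364,203) and (258,250), the hex blank in the green tray with its top at (54,102), and the brass ring (128,234) as look-alike.

Run:
```python
from h import *
from station import r
np.set_printoptions(precision=1,suppress=True)
f=pickle.load(open("w4.pkl","rb"))
print("hubtop",onz(f,(279.5,184),52),"hex",onz(f,(54,102),54),"ring",onz(f,(128,234),4))
def tray(lo,hi,b,k):
    c=blobs(f,lo,hi,b); h=cv2.convexHull(np.vstack(c[:5])); W=np.array([onz(f,p[0],9) for p in h],np.float32); print(k,cv2.minAreaRect(W))
tray((100,120,30),(125,255,255),(195,80,375,255),"blue"); tray((60,70,20),(95,255,220),(10,25,145,190),"green")
c=blobs(f,(0,140,80),(8,255,255),(240,130,325,215))[0]; print("red",cv2.boundingRect(c))
plan(r.state(),556.5,106,23.5,-45)
```

```text
hubtop [556.4 108.3] hex [463.8 318.3] ring [392.3 181.3]
blue ((558.1123657226562, 106.48353576660156), (117.37374877929688, 114.84529876708984), 70.75715637207031)
green ((453.38763427734375, 327.07452392578125), (118.52892303466797, 119.00464630126953), 10.58383560180664)
red (250, 149, 20, 53)
at [547.4  97.7 170.8] yaw_y -45.0 tilt 0.02 q6 0.75 gap 88.2 t 10.4
  call 1 [ 1.2  0.1 14.7] wz 0.0
```

Run:
```python
from h import *
from station import r
plan(r.state(),556.4,108,22,-45)
```

```text
at [547.4  97.7 170.8] yaw_y -45.0 tilt 0.02 q6 0.75 gap 88.2 t 10.4
  call 1 [ 1.37 -0.09 14.88] wz 0.0
```

Call:
play_rows:
  rows:
    - [[0.4,0,1.5,0,0,0],[0.8,0,5,0,0,0],[1.2,0,8,0,0,0],[1.3,-0.1,10.2,0,0,0],[1.3,-0.1,11,0,0,0]]

```text
time: 11.02
tool_pos: [555.2, 107.8, 58.7]
orientation: [-0.001, 0.924, 0.383, -0.001]
wrist_force: [-0.2, -0.2, -0.1]
finger_gap: 88.2
gripper_force: 0.0
```

Call:
play_rows:
  rows:
    - [[0,0,0.5,0,0,0],[0,0,1.8,0,0,0],[0,0,3,0,0,0],[0,0,3.6,0,0,0],[0,0,3.8,0,0,0]]
  gripper: 0.1

```text
time: 11.65
tool_pos: [555.8, 108.4, 22.2]
orientation: [-0.0, 0.924, 0.383, -0.0]
wrist_force: [-0.1, 0.3, -0.6]
finger_gap: 47.6
gripper_force: 0.0
```

Call:
play_rows:
  rows:
    - [[0,0,0,0,0,0],[0,0,0,0,0,0],[0,0,0,0,0,0],[0,0,0,0,0,0],[0,0,0,0,0,0]]
  gripper: -0.4
  force: 5

```text
time: 12.28
tool_pos: [556.1, 108.4, 22.8]
orientation: [0.0, 0.924, 0.383, 0.0]
wrist_force: [0.5, 0.8, 2.4]
finger_gap: 33.9
gripper_force: 5.0
```

Call:
play_rows:
  rows:
    - [[0,0,0,0,0,0],[0,0,0,0,0,0]]
  force: 30

```text
time: 12.52
tool_pos: [556.1, 108.4, 22.8]
orientation: [0.0, 0.924, 0.383, 0.0]
wrist_force: [0.6, 0.8, 4.5]
finger_gap: 33.5
gripper_force: 30.0
```

Run:
```python
from h import *
from station import r
plan(r.state(),556.4,108,130,-45)
```

```text
at [556.1 108.4  22.8] yaw_y -45.0 tilt 0.04 q6 0.77 gap 33.5 t 12.525
  call 1 [-1.000e-02  5.000e-02 -1.072e+01] wz 0.0
```

Call:
play_rows:
  rows:
    - [[0,0,-0.8,0,0,0],[0,0,-3,0,0,0],[0,0,-6,0,0,0],[0,0,-9,0,0,0],[0,0,-10.5,0,0,0]]

```text
time: 13.15
tool_pos: [555.9, 108.4, 128.7]
orientation: [0.0, 0.924, 0.383, 0.0]
wrist_force: [-0.1, -0.4, -4.1]
finger_gap: 33.2
gripper_force: 30.0
```

Run:
```python
from h import *
from station import r
plan(r.state(),608.5,-168.3,115,-45)
```

```text
at [555.9 108.4 128.7] yaw_y -45.0 tilt 0.04 q6 0.77 gap 33.2 t 13.15
  call 1 [-7.93 11.64  0.69] wz 0.0
  call 2 [-7.93 11.64  0.69] wz 0.0
```

Call:
play_rows:
  rows:
    - [[-1.2,1.8,0,0,0,0],[-3.5,5,0,0,0,0],[-6,8.8,0,0,0,0],[-8.5,12.5,0.3,0,0,0],[-11,16.2,0.6,0,0,0]]

```text
time: 13.78
tool_pos: [592.4, -85.2, 120.6]
orientation: [-0.001, 0.924, 0.383, -0.001]
wrist_force: [0.3, -0.1, -3.9]
finger_gap: 33.1
gripper_force: 30.0
```

Call:
play_rows:
  rows:
    - [[-2.2,3.2,0.2,0,0,0],[-3.8,5.5,0.4,0,0,0],[-4.6,6.7,0.7,0,0,0],[-4.9,7.1,0.7,0,0,0],[-4.9,7.1,0.7,0,0,0]]

```text
time: 14.4
tool_pos: [608.3, -168.1, 114.4]
orientation: [-0.0, 0.924, 0.383, -0.0]
wrist_force: [0.4, 0.3, -3.3]
finger_gap: 33.5
gripper_force: 30.0
```

```bash
python3 look.py w5 608.5 -168.3 50 -45
python3 - <<'E'
from h import *
np.set_printoptions(precision=1,suppress=True)
f=pickle.load(open("w5.pkl","rb"))
for c in blobs(f,(5,150,120),(16,255,255),(40,40,330,300),20): print(c.mean((0,1)),onz(f,c.mean((0,1)),30))
E
```

```text
at [ 608.3 -167.8  114.6] yaw_y -44.9 tilt 0.03 q6 0.33 gap 33.7 t 14.45
  call 1 [-0.02  0.05  6.46] wz 0.1
[209.4 116.3] [621.9 -82.9]
[130.  211.8] [523.  -84.3]
```

View pics/w5.png

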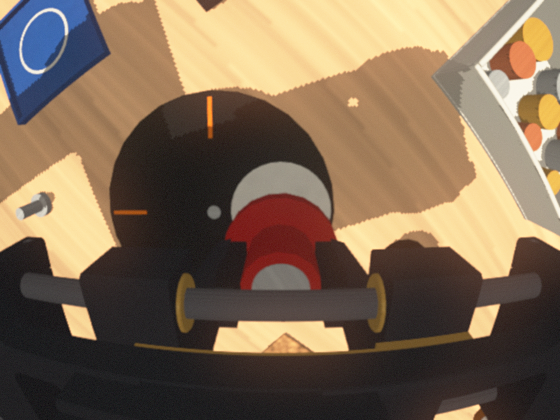

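The hub is held level at (281,245), the white spot shows behind it at (282,195), the ticks are unmoved, and the blue tray's circle is free at (44,41). Lowering.

Call:
play_rows:
  rows:
    - [[0,0,1,0,0,0],[0,0.1,3,0,0,0],[0,0.1,5,0,0,0],[0,0.1,6,0,0,0],[0,0.1,6.3,0,0,0]]

```text
time: 15.08
tool_pos: [609.0, -169.1, 51.0]
orientation: [-0.0, 0.924, 0.383, -0.0]
wrist_force: [-0.6, -0.1, -2.5]
finger_gap: 33.3
gripper_force: 30.0
```

Call:
play_rows:
  rows:
    - [[0,0,0.1,0,0,0],[0,0,0.15,0,0,0],[0,0,0.15,0,0,0]]

```text
time: 15.45
tool_pos: [609.3, -169.5, 50.5]
orientation: [0.0, 0.924, 0.383, 0.0]
wrist_force: [-0.4, -0.5, -2.6]
finger_gap: 33.1
gripper_force: 30.0
```

Run:
```python
from h import *
from station import r
np.set_printoptions(precision=1,suppress=True)
print(r.state()["wrist_force"]); plan(r.state(),608.4,-168.5,48.8,-45)
f=pickle.load(open("w5.pkl","rb"))
c=blobs(f,(0,0,150),(179,90,255),(10,0,80,85),5); h=cv2.convexHull(np.vstack(c)); W=np.array([onz(f,p[0],4) for p in h],np.float32); print("bluecircle",cv2.minEnclosingCircle(W),cv2.fitEllipse(W))
```

```text
[-0.4 -0.5 -2.6]
at [ 609.3 -169.5   50.5] yaw_y -45.0 tilt 0.04 q6 0.33 gap 33.1 t 15.45
  call 1 [ 0.  -0.1  0.2] wz 0.0
bluecircle ((559.42724609375, 127.87487030029297), 51.52873229980469) ((560.461669921875, 121.40984344482422), (67.61660766601562, 112.38561248779297), 0.48493337631225586)
```

Call:
play_rows:
  rows:
    - [[0,-0.1,0,0,0,0],[0,-0.1,0.07,0,0,0],[0,-0.1,0.12,0,0,0],[0,-0.1,0.15,0,0,0]]

```text
time: 15.95
tool_pos: [608.4, -168.7, 48.8]
orientation: [0.0, 0.924, 0.383, 0.0]
wrist_force: [-0.8, 0.3, 1.5]
finger_gap: 33.4
gripper_force: 30.0
```

Contact. Opening slowly; the forces are radial.

Call:
play_rows:
  rows:
    - [[0,0,0,0,0,0],[0,0,0,0,0,0]]
  gripper: -0.2
  force: 5

```text
time: 16.2
tool_pos: [608.7, -168.9, 48.8]
orientation: [0.0, 0.924, 0.383, 0.0]
wrist_force: [-0.4, -0.1, -0.3]
finger_gap: 35.0
gripper_force: 0.0
```

Call:
play_rows:
  rows:
    - [[0,0,0,0,0,0],[0,0,0,0,0,0],[0,0,0,0,0,0],[0,0,0,0,0,0]]
  gripper: 0.5

```text
time: 16.7
tool_pos: [608.4, -168.8, 48.6]
orientation: [0.0, 0.924, 0.383, 0.0]
wrist_force: [0.4, -0.2, -0.8]
finger_gap: 65.5
gripper_force: 0.0
```

Call:
play_rows:
  rows:
    - [[0,0,-0.8,0,0,0],[0,0,-3,0,0,0],[0,0,-6,0,0,0],[0,0,-9,0,0,0],[0,0,-13,0,0,0]]
  gripper: 1

```text
time: 17.32
tool_pos: [608.1, -168.6, 179.7]
orientation: [-0.0, 0.924, 0.383, -0.0]
wrist_force: [0.5, 0.1, 0.1]
finger_gap: 88.3
gripper_force: 0.0
```

```bash
python3 - <<'E'
from h import *
from station import r
np.set_printoptions(precision=1,suppress=True)
f=grab(r,"wrist");cv2.imwrite("pics/w6.png",f["img"][:,:,::-1]); pickle.dump(f,open("w6.pkl","wb"))
for c in blobs(f,(5,150,120),(16,255,255),(40,40,330,300),20): print(c.mean((0,1)),onz(f,c.mean((0,1)),30))
# want hex yaw: top outline from scene & w4
plan(r.state(),461,315,180,-45)
E
python3 - <<'E'
import cv2,pickle
a=pickle.load(open("w6.pkl","rb"))["img"][60:340,120:400,::-1]
b=pickle.load(open("w4.pkl","rb"))["img"][70:140,20:90,::-1]
import numpy as np
cv2.imwrite("pics/c2.png",np.hstack([cv2.resize(a,(400,400)),cv2.resize(b,(400,400),interpolation=cv2.INTER_CUBIC)]))
E
```

```text
[224.5 116. ] [622.1 -82.8]
[231.1 260. ] [ 523.7 -183.2]
[158. 193.] [522.8 -84.5]
at [ 609.9 -169.4  185.9] yaw_y -45.0 tilt 0.51 q6 0.33 gap 88.2 t 17.375
  call 1 [ 11.9 -22.4   0.3] wz 0.0
  call 2 [ 11.9 -22.4   0.3] wz 0.0
```

View pics/c2.png

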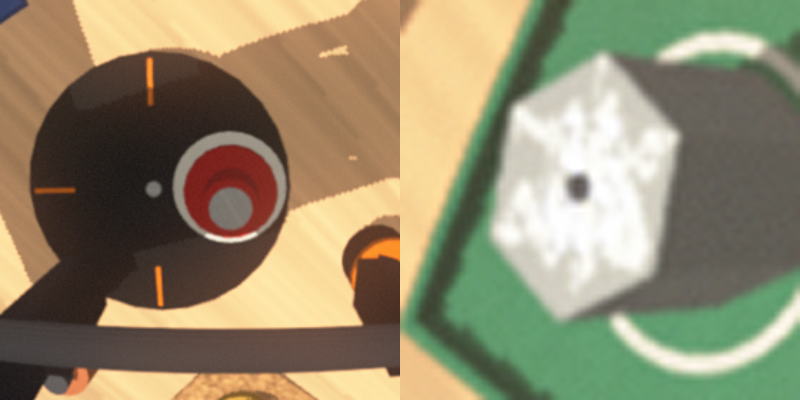

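The hub stands concentric on the spot and the ticks are unmoved. The hex top corners read cleanly in the crop: (604,55), (680,133), (655,275), (563,318), (492,233), (515,103). Casting them to z=54.

Run:
```python
from h import *
np.set_printoptions(precision=1,suppress=True)
f=pickle.load(open("w4.pkl","rb"))
P=np.array([onz(f,((x-400)/5.714+20,y/5.714+70),54) for x,y in ((604,55),(680,133),(655,275),(563,318),(492,233),(515,103))])
c=P.mean(0); d=P-c; print(c,np.hypot(*d.T),np.degrees(np.arctan2(d[:,1],d[:,0])))
a=np.degrees(np.arctan2(d[:,1],d[:,0])); print("corner mod60",np.degrees(np.angle(np.exp(6j*np.radians(a)).mean()))/6)
```

```text
[461.7 320.3] [22.2 23.  23.3 22.6 22.8 23. ] [  31.1  -30.1  -91.5 -149.2  148.3   88.7]
corner mod60 29.53305133093933
```

Run:
```python
from h import *
from station import r
plan(r.state(),460,318,175,-0.5)
```

```text
at [ 609.9 -169.4  185.9] yaw_y -45.0 tilt 0.51 q6 0.33 gap 88.2 t 17.375
  call 1 [ 11.95 -22.52   0.55] wz -22.2
  call 2 [ 19.58 -16.33   0.55] wz -22.2
```

Call:
play_rows:
  rows:
    - [[1.5,-2.8,0,0,0,-2.5],[4,-7.3,0,0,0,-7],[6.5,-12.2,0,0,0,-12],[9.2,-17.4,0.3,0,0,-17],[12,-22.5,0.5,0,0,-22.2]]

```text
time: 18.0
tool_pos: [533.3, 76.7, 174.0]
orientation: [0.0, 0.832, 0.555, 0.0]
wrist_force: [1.3, 0.6, 0.4]
finger_gap: 88.4
gripper_force: 0.0
```

Call:
play_rows:
  rows:
    - [[4.5,-4,0.2,0,0,-5],[9.5,-8,0.3,0,0,-10.5],[14,-11.8,0.4,0,0,-16],[18,-15,0.5,0,0,-20],[19.5,-16.3,0.5,0,0,-22.2]]

```text
time: 18.62
tool_pos: [458.1, 320.1, 168.9]
orientation: [0.0, 0.709, 0.705, 0.0]
wrist_force: [0.4, -0.4, 0.3]
finger_gap: 88.0
gripper_force: 0.0
```

Call:
play_rows:
  rows:
    - [[0,0,0,0,0,0],[0,0,0,0,0,0]]

```text
time: 18.88
tool_pos: [459.8, 316.7, 168.6]
orientation: [0.0, 0.711, 0.703, -0.0]
wrist_force: [0.4, -0.0, 0.0]
finger_gap: 88.0
gripper_force: 0.0
```

```bash
python3 look.py w7 462 320 20 -0.5
```

```text
at [459.9 316.6 168.6] yaw_y -0.7 tilt 0.02 q6 0.4 gap 88.4 t 18.925
  call 1 [ 0.34  0.21 14.86] wz -0.2
```

View pics/w7.png

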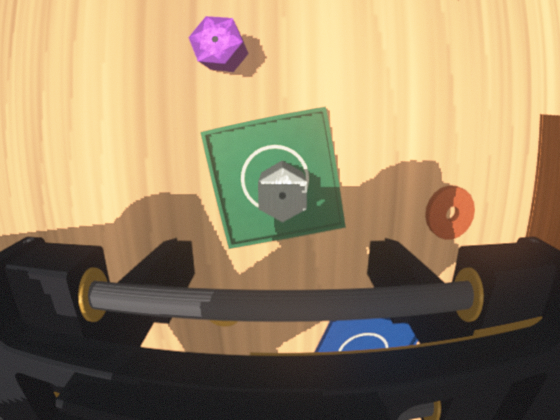

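The hex blank's centre dot is at (283,195), with two flats facing left and right (yaw as computed). The green tray corners are (202,133), (326,108), (345,226) and (229,247), its circle about (274,177). The purple hex stands clear at (217,42).

Run:
```python
from h import *
from station import r
np.set_printoptions(precision=1,suppress=True)
f=pickle.load(open("w7.pkl","rb"))
print("hex",onz(f,(283,195),54))
P=np.array([onz(f,p,12) for p in ((202,133),(326,108),(345,226),(229,247))]); print("green",P.mean(0),np.linalg.norm(P-np.roll(P,1,0),axis=1))
c=blobs(f,(0,0,120),(179,90,255),(230,138,318,205),5); m=[onz(f,p,4) for p in ((241,178),(274,145),(308,173))]; print(m)
a,b,c=map(np.array,m); A=2*np.array([b-a,c-a]); ctr=np.linalg.solve(A,[b@b-a@a,c@c-a@a]); print("circle",ctr,np.linalg.norm(ctr-a))
x,y=onz(f,(283,195),54); plan(r.state(),x,y,20,-0.5)
```

```text
hex [462.1 321.8]
green [455.2 326.4] [116.2 118.  116.4 118.4]
[array([421.7, 327.5]), array([454.4, 359.1]), array([486.9, 331.6])]
circle [454.5 326.3] 32.79600521623085
at [459.9 316.6 168.6] yaw_y -0.7 tilt 0.02 q6 0.4 gap 88.4 t 18.925
  call 1 [ 0.5  0.2 14.9] wz -0.2
```

Call:
play_rows:
  rows:
    - [[0.1,0.1,1.5,0,0,0],[0.3,0.2,5,0,0,0],[0.4,0.2,8,0,0,0],[0.5,0.2,10,0,0,0],[0.5,0.2,10.7,0,0,0]]

```text
time: 19.55
tool_pos: [460.8, 322.1, 59.8]
orientation: [-0.001, 0.711, 0.703, -0.001]
wrist_force: [0.6, -0.4, 0.0]
finger_gap: 88.4
gripper_force: 0.0
```

Call:
play_rows:
  rows:
    - [[0,0,0.5,0,0,0],[0,0,1.8,0,0,0],[0,0,3.2,0,0,0],[0,0,4.1,0,0,0],[0,0,4.3,0,0,0]]
  gripper: 0.3

```text
time: 20.18
tool_pos: [460.9, 322.9, 17.8]
orientation: [-0.0, 0.711, 0.704, -0.001]
wrist_force: [0.1, -0.4, 0.0]
finger_gap: 57.5
gripper_force: 0.0
```

Call:
play_rows:
  rows:
    - [[0,0,0,0,0,0],[0,0,0,0,0,0],[0,0,0,0,0,0],[0,0,0,0,0,0],[0,0,0,0,0,0]]
  gripper: -0.3
  force: 8

```text
time: 20.8
tool_pos: [461.3, 323.1, 18.9]
orientation: [0.0, 0.711, 0.704, 0.0]
wrist_force: [-0.5, -0.8, 3.2]
finger_gap: 39.6
gripper_force: 8.0
```

Call:
play_rows:
  rows:
    - [[0,0,0,0,0,0],[0,0,0,0,0,0]]
  force: 40

```text
time: 21.05
tool_pos: [461.4, 323.1, 18.9]
orientation: [0.0, 0.711, 0.704, 0.0]
wrist_force: [-1.3, -0.7, 6.1]
finger_gap: 39.9
gripper_force: 40.0
```

Run:
```python
from h import *
from station import r
plan(r.state(),462,321,130,-0.5)
```

```text
at [461.4 323.1  18.9] yaw_y -0.6 tilt 0.04 q6 0.41 gap 39.9 t 21.05
  call 1 [ -0.21   0.07 -11.11] wz -0.1
```

Call:
play_rows:
  rows:
    - [[0,0,-0.8,0,0,0],[0,0,-3,0,0,0],[0,0,-6,0,0,0],[0,0,-9,0,0,0],[0,0,-10.5,0,0,0]]

```text
time: 21.68
tool_pos: [461.2, 323.0, 124.5]
orientation: [0.0, 0.711, 0.704, 0.0]
wrist_force: [0.4, 0.8, -6.0]
finger_gap: 39.6
gripper_force: 40.0
```

Run:
```python
from h import *
from station import r
plan(r.state(),559,50,120,-0.6)
```

```text
at [461.2 323.  124.5] yaw_y -0.6 tilt 0.03 q6 0.41 gap 39.6 t 21.675
  call 1 [-13.6    5.02   0.23] wz 0.0
  call 2 [-13.6    5.03   0.23] wz 0.0
```

Call:
play_rows:
  rows:
    - [[-2,0.7,0,0,0,0],[-6,2.2,0,0,0,0],[-10.5,3.9,0,0,0,0],[-15,5.6,0,0,0,0],[-19.5,7.2,0,0,0,0]]

```text
time: 22.3
tool_pos: [531.2, 125.7, 122.7]
orientation: [-0.001, 0.711, 0.704, -0.001]
wrist_force: [-0.4, 0.3, -6.0]
finger_gap: 39.4
gripper_force: 40.0
```

Call:
play_rows:
  rows:
    - [[-4,1.4,0,0,0,0],[-6.5,2.4,0,0,0,0],[-7.7,2.8,0,0,0,0],[-7.7,2.8,0,0,0,0],[-7.7,2.8,0,0,0,0]]

```text
time: 22.92
tool_pos: [558.0, 51.1, 123.3]
orientation: [-0.0, 0.71, 0.704, -0.0]
wrist_force: [-0.7, 0.3, -4.6]
finger_gap: 39.4
gripper_force: 40.0
```

```bash
python3 look.py w8 559.5 108.3 70 -0.6
python3 - <<'E'
import cv2,pickle
f=pickle.load(open("w8.pkl","rb"));cv2.imwrite("pics/c8.png",cv2.resize(f["img"][40:320,140:420,::-1],(560,560)))
E
```

```text
at [558.1  51.1 123.4] yaw_y -0.5 tilt 0.04 q6 -0.11 gap 39.9 t 22.975
  call 1 [5.72 0.09 5.34] wz 0.1
```

View pics/c8.png

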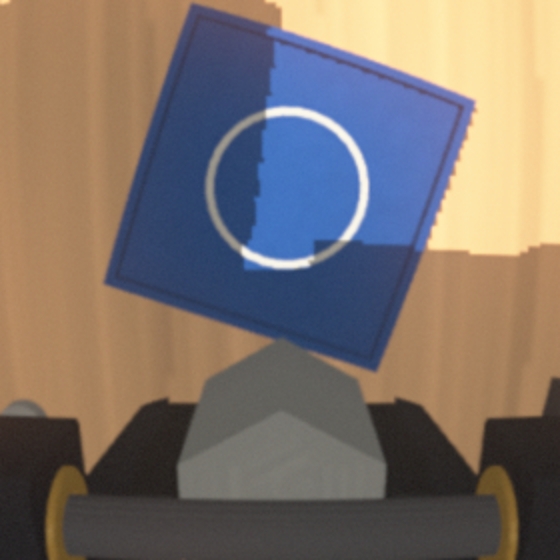

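The blue circle is at crop (287,188), i.e. pixel (283.7,134). The held hex blank is square in the pads, its lower front corner at crop (282,338), i.e. pixel (281,209).

Run:
```python
from h import *
from station import r
np.set_printoptions(precision=1,suppress=True)
f=pickle.load(open("w8.pkl","rb"))
b=onz(f,(283.7,134),4); k=onz(f,(281,209.3),108.5); tc=r.state()["tool_pos"]
P=np.mean([onz(f,(x/2+140,y/2+40),12) for x,y in ((192,4),(473,101),(376,370),(106,281))],0)
off=k[1]-23.1-tc[1]
print("blue",b,P,"corner",k,"hex-tcp y",off)
plan(r.state(),b[0],b[1]-off,70,-0.6)
```

```text
blue [561.1 105.9] [561.  106.3] corner [558.5  72.1] hex-tcp y -2.078563056135593
at [558.1  51.1 123.4] yaw_y -0.5 tilt 0.04 q6 -0.11 gap 39.9 t 22.975
  call 1 [5.7 0.3 5.3] wz 0.1
```

Call:
play_rows:
  rows:
    - [[1,0.1,0.3,0,0,0],[3,0.2,1.5,0,0,0],[4.8,0.3,3,0,0,0],[5.5,0.3,4.7,0,0,0],[5.6,0.3,5.5,0,0,0]]

```text
time: 23.6
tool_pos: [561.3, 107.5, 66.8]
orientation: [-0.001, 0.71, 0.704, -0.001]
wrist_force: [0.2, 0.8, -5.1]
finger_gap: 40.0
gripper_force: 40.0
```

Call:
play_rows:
  rows:
    - [[0,0,0.7,0,0,0],[0,0,2,0,0,0],[0,0,3.3,0,0,0],[0,0,4,0,0,0],[0,0,4.2,0,0,0]]

```text
time: 24.22
tool_pos: [562.0, 105.9, 26.0]
orientation: [-0.0, 0.711, 0.704, -0.0]
wrist_force: [0.0, 0.8, -5.8]
finger_gap: 39.7
gripper_force: 40.0
```

Call:
play_rows:
  rows:
    - [[0,0,0,0,0,0],[0,0,0,0,0,0]]

```text
time: 24.48
tool_pos: [562.3, 106.0, 26.9]
orientation: [0.0, 0.711, 0.704, 0.0]
wrist_force: [-0.3, 0.3, -5.1]
finger_gap: 39.7
gripper_force: 40.0
```

Run:
```python
from h import *
from station import r
print(r.state()["wrist_force"].round(1)); plan(r.state(),561,107.7,18.9,-0.6)
```

```text
[-0.3  0.3 -5.1]
at [562.3 106.   26.9] yaw_y -0.6 tilt 0.05 q6 -0.01 gap 39.7 t 24.475
  call 1 [ 0.17 -0.13  0.8 ] wz 0.0
```

Call:
play_rows:
  rows:
    - [[0.1,-0.1,0.2,0,0,0],[0.2,-0.1,0.4,0,0,0],[0.2,-0.1,0.6,0,0,0],[0.2,-0.1,0.7,0,0,0],[0.2,-0.1,0.8,0,0,0]]

```text
time: 25.1
tool_pos: [561.1, 108.0, 18.9]
orientation: [0.0, 0.711, 0.704, 0.0]
wrist_force: [-2.6, 0.1, 5.8]
finger_gap: 39.7
gripper_force: 40.0
```

Call:
play_rows:
  rows:
    - [[0,0,0,0,0,0],[0,0,0,0,0,0]]

```text
time: 25.35
tool_pos: [561.1, 108.0, 18.9]
orientation: [0.0, 0.711, 0.704, 0.0]
wrist_force: [-3.0, -0.6, 2.9]
finger_gap: 39.6
gripper_force: 40.0
```

Call:
play_rows:
  rows:
    - [[0,0,0,0,0,0],[0,0,0,0,0,0],[0,0,0,0,0,0],[0,0,0,0,0,0]]
  gripper: 0.4
  force: 8

```text
time: 25.85
tool_pos: [561.2, 108.0, 18.6]
orientation: [0.0, 0.711, 0.704, 0.0]
wrist_force: [-0.6, -0.6, 0.3]
finger_gap: 61.4
gripper_force: 0.0
```

Call:
play_rows:
  rows:
    - [[0,0,-0.8,0,0,0],[0,0,-3.5,0,0,0],[0,0,-7.5,0,0,0],[0,0,-12,0,0,0],[0,0,-15.5,0,0,0]]
  gripper: 1

```text
time: 26.48
tool_pos: [561.2, 108.0, 176.1]
orientation: [0.001, 0.711, 0.704, 0.001]
wrist_force: [-0.2, 0.1, -0.8]
finger_gap: 88.3
gripper_force: 0.0
```

Call:
play_rows:
  rows:
    - [[0,0,0,0,0,0]]

```text
time: 26.6
tool_pos: [562.1, 108.1, 176.6]
orientation: [0.002, 0.711, 0.704, 0.002]
wrist_force: [-0.3, 0.0, 0.4]
finger_gap: 88.0
gripper_force: 0.0
```

```bash
python3 look.py w9 466 -324 180 -42
```

```text
at [561.2 108.  174.6] yaw_y -0.6 tilt 0.13 q6 -0.01 gap 87.9 t 26.65
  call 1 [-21.65  -4.55  -0.27] wz 20.7
  call 2 [-21.86   3.4   -0.27] wz 20.7
```

View pics/w9.png

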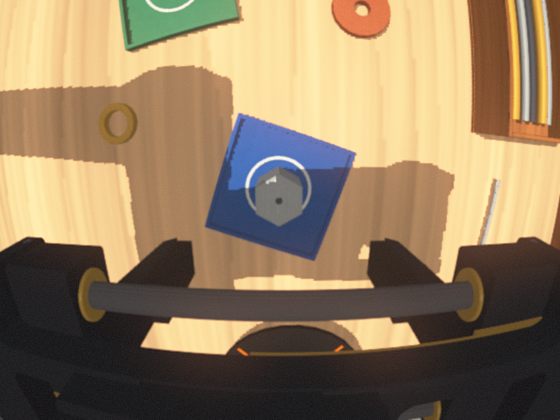

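The hex blank stands in the blue tray, centre dot at (279,200), circle about (279,188). Checking, then on to the bushing.

Run:
```python
from h import *
f=pickle.load(open("w9.pkl","rb"))
print(onz(f,(279,200.5),54),np.mean([onz(f,p,12) for p in ((239,113),(355,154),(316,259),(206,226))],0))
```

```text
[561.71045505 106.47195317] [561.85520651 106.40364489]
```

Call:
play_rows:
  rows:
    - [[-3,-0.6,0,0,0,3],[-7.5,-1.6,0,0,0,7],[-12,-2.5,0,0,0,11.5],[-17,-3.5,-0.2,0,0,16],[-21.7,-4.6,-0.3,0,0,20.7]]

```text
time: 27.28
tool_pos: [512.0, -109.9, 175.4]
orientation: [-0.001, 0.826, 0.563, -0.001]
wrist_force: [0.2, -0.1, 0.3]
finger_gap: 88.2
gripper_force: 0.0
```

Call:
play_rows:
  rows:
    - [[-5,0.8,0,0,0,5],[-10.5,1.6,0,0,0,10],[-16,2.5,0,0,0,15],[-20.5,3.2,0,0,0,19.5],[-21.9,3.4,0,0,0,20.7]]

```text
time: 27.9
tool_pos: [464.2, -326.7, 175.1]
orientation: [-0.001, 0.914, 0.405, -0.0]
wrist_force: [0.5, 0.4, 0.1]
finger_gap: 88.1
gripper_force: 0.0
```

Call:
play_rows:
  rows:
    - [[0,0,0,0,0,0],[0,0,0,0,0,0]]

```text
time: 28.15
tool_pos: [465.6, -323.4, 176.3]
orientation: [-0.001, 0.913, 0.408, -0.0]
wrist_force: [-0.5, 0.0, -0.2]
finger_gap: 88.0
gripper_force: 0.0
```

```bash
python3 look.py w10 466.7 -323.6 19 -42
python3 - <<'E'
from h import *
f=pickle.load(open("w10.pkl","rb"))
hsv=cv2.cvtColor(f["img"],cv2.COLOR_RGB2HSV)
for c in blobs(f,(0,0,0),(179,255,45),(230,150,330,260),20): print(c.mean((0,1)),cv2.boundingRect(c),onz(f,c.mean((0,1)),54))
E
```

```text
at [ 465.6 -323.5  176.4] yaw_y -41.8 tilt 0.04 q6 -0.09 gap 87.9 t 28.2
  call 1 [ 0.06  0.09 15.74] wz 0.2
```

Call:
play_rows:
  rows:
    - [[0,0,1.5,0,0,0],[0,0.1,5,0,0,0],[0.1,0.1,8.5,0,0,0],[0.1,0.1,10.8,0,0,0],[0.1,0.1,11.5,0,0,0]]

```text
time: 28.82
tool_pos: [466.2, -323.7, 59.7]
orientation: [-0.002, 0.913, 0.407, -0.001]
wrist_force: [0.0, -0.3, -0.6]
finger_gap: 87.9
gripper_force: 0.0
```

Call:
play_rows:
  rows:
    - [[0,0,0.5,0,0,0],[0,0,1.8,0,0,0],[0,0,3.2,0,0,0],[0,0,4,0,0,0],[0,0,4.2,0,0,0]]
  gripper: 0.3

```text
time: 29.45
tool_pos: [466.5, -324.8, 18.9]
orientation: [-0.0, 0.913, 0.407, -0.0]
wrist_force: [0.2, 1.0, -0.7]
finger_gap: 57.4
gripper_force: 0.0
```

Call:
play_rows:
  rows:
    - [[0,0,0,0,0,0],[0,0,0,0,0,0],[0,0,0,0,0,0],[0,0,0,0,0,0],[0,0,0,0,0,0]]
  gripper: -0.3
  force: 8

```text
time: 30.08
tool_pos: [466.6, -324.8, 19.8]
orientation: [0.0, 0.913, 0.407, -0.0]
wrist_force: [-2.0, 1.5, 3.8]
finger_gap: 39.4
gripper_force: 8.0
```

Call:
play_rows:
  rows:
    - [[0,0,0,0,0,0],[0,0,0,0,0,0]]
  force: 30

```text
time: 30.32
tool_pos: [466.6, -324.9, 19.8]
orientation: [0.0, 0.913, 0.407, 0.0]
wrist_force: [-2.4, 2.5, 5.5]
finger_gap: 39.3
gripper_force: 30.0
```

Run:
```python
from h import *
from station import r
plan(r.state(),466.7,-323.6,150,-42)
```

```text
at [ 466.6 -324.9   19.8] yaw_y -42.0 tilt 0.01 q6 -0.08 gap 39.3 t 30.325
  call 1 [  0.1   -0.08 -13.02] wz 0.0
```

Call:
play_rows:
  rows:
    - [[0,0,-0.8,0,0,0],[0,0,-3,0,0,0],[0,0,-6,0,0,0],[0,0,-9,0,0,0],[0,0,-10.5,0,0,0]]

```text
time: 30.95
tool_pos: [466.9, -325.1, 125.8]
orientation: [0.001, 0.913, 0.407, 0.0]
wrist_force: [0.2, 1.4, -5.2]
finger_gap: 39.2
gripper_force: 30.0
```

Run:
```python
from h import *
from station import r
plan(r.state(),455,268,124,-0.6,vmax=45)
```

```text
at [ 466.9 -325.1  125.8] yaw_y -42.0 tilt 0.09 q6 -0.08 gap 39.2 t 30.95
  call 1 [ 14.44 -13.51   0.06] wz -13.8
  call 2 [17.24 -9.68  0.06] wz -13.8
  call 3 [19.05 -5.3   0.06] wz -13.8
```

Call:
play_rows:
  rows:
    - [[1.5,-1.4,0,0,0,-1.5],[4.2,-3.9,0,0,0,-4],[7.5,-7,0,0,0,-7],[11,-10.3,0,0,0,-10.5],[14.4,-13.5,0,0,0,-13.8]]

```text
time: 31.58
tool_pos: [461.3, -124.7, 123.4]
orientation: [-0.001, 0.857, 0.515, -0.001]
wrist_force: [0.6, -0.4, -5.3]
finger_gap: 38.9
gripper_force: 30.0
```

Call:
play_rows:
  rows:
    - [[3.5,-2,0,0,0,-2.8],[7,-3.9,0,0,0,-5.6],[10.4,-5.8,0,0,0,-8.3],[13.8,-7.7,0,0,0,-11],[17.2,-9.7,0,0,0,-13.8]]

```text
time: 32.2
tool_pos: [456.6, 71.9, 123.4]
orientation: [-0.001, 0.789, 0.614, -0.001]
wrist_force: [0.3, 0.6, -5.3]
finger_gap: 39.3
gripper_force: 30.0
```

Call:
play_rows:
  rows:
    - [[4,-1.1,0,0,0,-3],[8.5,-2.4,0,0,0,-6.5],[13,-3.6,0,0,0,-10],[17,-4.7,0,0,0,-12.8],[19,-5.3,0,0,0,-13.8]]

```text
time: 32.83
tool_pos: [451.9, 269.3, 123.1]
orientation: [-0.001, 0.709, 0.705, -0.001]
wrist_force: [0.4, -1.1, -4.9]
finger_gap: 39.6
gripper_force: 30.0
```

Call:
play_rows:
  rows:
    - [[0,0,0,0,0,0],[0,0,0,0,0,0]]

```text
time: 33.08
tool_pos: [453.1, 266.6, 123.8]
orientation: [-0.0, 0.711, 0.704, -0.001]
wrist_force: [-0.1, -0.8, -4.9]
finger_gap: 39.7
gripper_force: 30.0
```

```bash
python3 look.py w11 455 326.5 70 -0.6
python3 - <<'E'
import cv2,pickle
f=pickle.load(open("w11.pkl","rb"));cv2.imwrite("pics/c11.png",cv2.resize(f["img"][40:320,140:420,::-1],(560,560)))
E
```

```text
at [453.5 266.4 124. ] yaw_y -0.6 tilt 0.08 q6 0.32 gap 38.8 t 33.125
  call 1 [6.01 0.09 5.4 ] wz 0.0
```

View pics/c11.png

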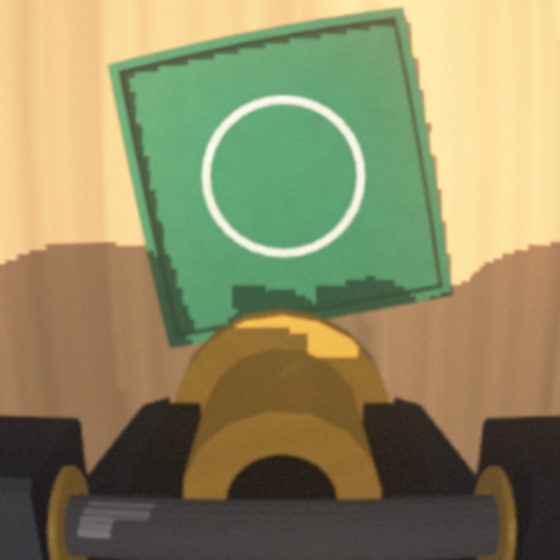

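The green circle is at crop (284,176.5), i.e. pixel (282,128). The bushing flange's front edge is at crop (282,312), i.e. pixel (281,196).

Run:
```python
from h import *
from station import r
np.set_printoptions(precision=1,suppress=True)
f=pickle.load(open("w11.pkl","rb"))
tc=r.state()["tool_pos"]; b=onz(f,(282,128.3),4); k=onz(f,(281,196),tc[2]-15.8)
P=np.mean([onz(f,(x/2+140,y/2+40),12) for x,y in ((109,65),(402,8),(452,293),(170,346))],0)
off=k[1]-28-tc[1]; print("green",b,P,"edge",k,"off y",off)
plan(r.state(),b[0],b[1]-off,70,-0.6)
```

```text
green [454.9 326. ] [454.6 326.3] edge [453.7 294.5] off y 0.10994200031097989
at [453.5 266.4 124. ] yaw_y -0.6 tilt 0.08 q6 0.32 gap 38.8 t 33.125
  call 1 [6.  0.1 5.4] wz 0.0
```

Call:
play_rows:
  rows:
    - [[1,0,0.3,0,0,0],[3,0.1,1.5,0,0,0],[5,0.1,3,0,0,0],[5.9,0.1,4.7,0,0,0],[6,0.1,5.5,0,0,0]]

```text
time: 33.75
tool_pos: [454.8, 327.6, 67.6]
orientation: [-0.0, 0.71, 0.704, -0.001]
wrist_force: [0.5, 0.5, -5.1]
finger_gap: 39.1
gripper_force: 30.0
```

Call:
play_rows:
  rows:
    - [[0,0,0.7,0,0,0],[0,0,2,0,0,0],[0,0,3.3,0,0,0],[0,0,4,0,0,0],[0,0,4.2,0,0,0]]

```text
time: 34.38
tool_pos: [455.5, 326.9, 27.1]
orientation: [-0.0, 0.711, 0.704, -0.0]
wrist_force: [-0.0, 0.6, -3.9]
finger_gap: 39.3
gripper_force: 30.0
```

Call:
play_rows:
  rows:
    - [[0,0,0,0,0,0],[0,0,0,0,0,0]]

```text
time: 34.62
tool_pos: [455.8, 327.2, 27.9]
orientation: [0.0, 0.711, 0.704, 0.0]
wrist_force: [0.3, 0.3, -4.7]
finger_gap: 39.3
gripper_force: 30.0
```

Run:
```python
from h import *
from station import r
print(r.state()["wrist_force"].round(1)); plan(r.state(),454.8,326.1,19.8,-0.6)
```

```text
[ 0.3  0.3 -4.7]
at [455.8 327.2  27.9] yaw_y -0.6 tilt 0.05 q6 0.42 gap 39.3 t 34.625
  call 1 [-0.11 -0.1   0.81] wz 0.0
```

Call:
play_rows:
  rows:
    - [[-0.1,-0.1,0.2,0,0,0],[-0.1,-0.1,0.4,0,0,0],[-0.1,-0.1,0.6,0,0,0],[-0.1,-0.1,0.7,0,0,0],[-0.1,-0.1,0.8,0,0,0]]

```text
time: 35.25
tool_pos: [454.6, 326.1, 19.9]
orientation: [0.0, 0.711, 0.704, 0.0]
wrist_force: [-2.7, -2.1, 5.3]
finger_gap: 39.0
gripper_force: 30.0
```

Call:
play_rows:
  rows:
    - [[0,0,0,0,0,0],[0,0,0,0,0,0]]

```text
time: 35.5
tool_pos: [454.6, 326.1, 19.9]
orientation: [0.0, 0.711, 0.704, 0.0]
wrist_force: [-1.8, -0.4, 2.4]
finger_gap: 39.0
gripper_force: 30.0
```

Call:
play_rows:
  rows:
    - [[0,0,0,0,0,0],[0,0,0,0,0,0],[0,0,0,0,0,0],[0,0,0,0,0,0]]
  gripper: 0.4
  force: 8

```text
time: 36.0
tool_pos: [454.6, 326.1, 19.5]
orientation: [0.0, 0.711, 0.704, 0.0]
wrist_force: [-0.4, -0.3, -0.1]
finger_gap: 61.4
gripper_force: 0.0
```

Call:
play_rows:
  rows:
    - [[0,0,-0.8,0,0,0],[0,0,-3.5,0,0,0],[0,0,-7.5,0,0,0],[0,0,-12,0,0,0],[0,0,-16,0,0,0]]
  gripper: 1

```text
time: 36.62
tool_pos: [454.5, 326.1, 181.9]
orientation: [0.0, 0.711, 0.704, 0.001]
wrist_force: [0.1, 0.1, -0.0]
finger_gap: 88.1
gripper_force: 0.0
```

Call:
play_rows:
  rows:
    - [[0,0,0,0,0,0],[0,0,0,0,0,0]]

```text
time: 36.88
tool_pos: [454.2, 325.9, 179.1]
orientation: [-0.0, 0.711, 0.704, -0.0]
wrist_force: [-0.1, -0.0, -0.8]
finger_gap: 87.9
gripper_force: 0.0
```

Run:
```python
from h import *
from station import r
np.set_printoptions(precision=1,suppress=True)
w=grab(r,"wrist"); s=grab(r,"scene"); d=grab(r,"side")
for c in blobs(d,(5,150,120),(16,255,255),(272,225,345,275),1): print(c.mean((0,1)),onz(d,c.mean((0,1)),30))
a=s["img"][170:270,130:460]; b=w["img"][60:260,160:400]; c=d["img"][130:330,180:380]
cv2.imwrite("pics/fin.png",np.vstack([cv2.resize(a,(792,240)),np.hstack([cv2.resize(b,(432,360)),cv2.resize(c,(360,360))])])[:,:,::-1])
pickle.dump(w,open("w12.pkl","wb"))
```

```text
[298.9 263. ] [ 524.3 -181.8]
[284.  239.5] [522.8 -82. ]
[318.1 231. ] [622.6 -82.2]
```

View pics/fin.png

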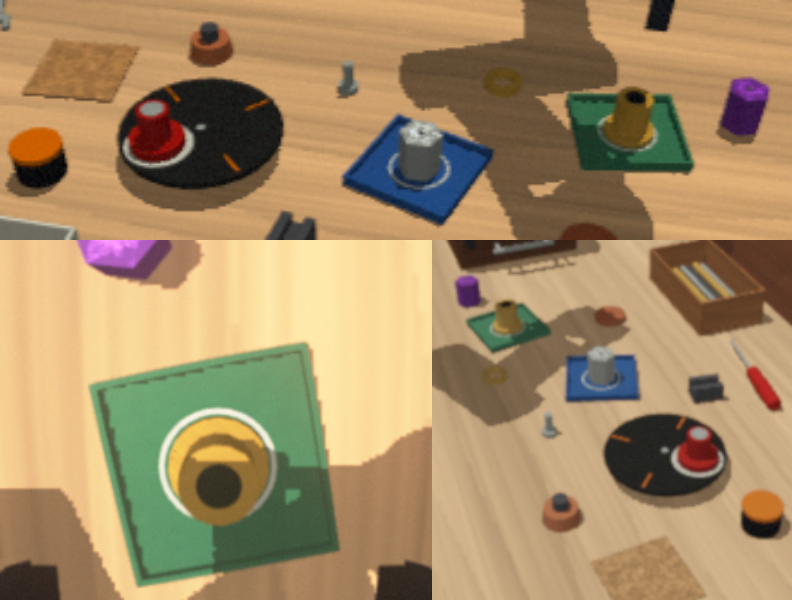

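All three parts stand centred: hub on the spot at (155,138), hex in blue at (420,155), bushing in green at (630,125) of the composite. Ticks are at exactly their starting pixels, and the tin and wire wheel are in place.

```bash
python3 -c "
from station import r
print(r.job_done())"
```

```text
the job is handed in; nothing more can be done
None
```

The job is done and handed in at about 37 s: bushing in the green tray, hex blank in the blue tray and hub on the white spot, with no measurable turn of the turntable, the tin and wire wheel never touched, and the bushing parked on the cork mat along the way.

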